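# Push the spice box home between canister and mortar

## Task

Put the wooden spice box away: with the fingertips, push it along the counter through the narrow gap between the steel canister and the stone mortar until its end sits square and flush against the edge of the thick chopping board beyond. Slide it all the way without lifting or tipping it, and leave the other things where they are.

Things in the scene. Friction and masses are not known exactly. Their poses are not given: they have to be found in the camera images.
- spice_box: flat closed wooden spice box, plain top: 120 long (its x), 96 wide (its y), 45 high, about 0.45 kg, too wide to grip. Origin: centre of underside; either end may lead. It lies loose on the counter (z = 0), on the robot's right of the gap up to 50 mm off the centre line and turned up to 0.45 rad.
- board: thick pale chopping board lying flat beyond the gap, robot's left: 160 (its x) by 240 (its y) by 28 thick, fixed. Origin: centre of underside. Its +x is the direction to push the box; the gap's centre line is y = 0 of this frame. The edge for the box to meet is at x = -80 mm; the gap is narrowest, 104 mm, at x = -220 mm.
- canister: round stainless steel canister with flip latch and flat lid, 100 diameter, 70 high, heavy and does not move; one side of the gap: its axis is at x = -220 mm, y = +102 or -102 mm in the board's frame (the mortar has the other). Origin: centre of underside.
- mortar: round dark granite mortar, straight sides, 100 diameter, 66 high, open top, heavy and does not move; the other side of the gap. Origin: centre of underside.
- tea_cup: small white ceramic tea cup, 60 wide, 52 high, origin centre of underside. It stands 105 mm to one side of the gap's centre line, in the pocket between a pot and the board. Must not be disturbed.
- sauce_jar: small amber glass jar with steel cap, 48 wide, 60 high, origin centre of underside. It stands 105 mm to the other side of the centre line, in the other pocket. Must not be disturbed.
- spoon: dark wooden spoon, 170 long, lying on top of the board; origin on its underside. Must not be disturbed.
- colander: white plastic colander, 200 across, 85 high, on the far right of the counter; origin centre of underside. Must not be disturbed.
- brown_bowl: glazed brown bowl, 130 across, 62 high, near the counter's far edge; origin centre of underside. Must not be disturbed.
- whisk: whisk with grey silicone handle lying diagonally, on the robot's right and nearer to it than the task; about 280 long, 55 high, origin under its middle. Must not be disturbed.
There are look-alikes about, which are no part of the job. Leave any green, turquoise or yellow look-alike of the spice_box alone.

How it is judged:
By the outcome, as a careful person would: the job done as asked, in the order asked, and still so for the second after the job is handed in, with the robot touching nothing.
It also fails if it takes over 58 s, if anything falls off the work surface, if the arm or the gripper's body presses on something with over 40 N, if the wrist force passes 120 N, or if a joint passes its speed limit or range.

## Robot

A 7-joint arm with a two-finger parallel gripper is mounted at the origin on the work surface. World frame = base frame: x ahead of the robot, y to its left, z up, the work surface at z = 0. Lengths are in m, angles in rad, forces in N, time in s.
With the tool pointing down it reaches from about 0.4 to 0.9 m from the base axis. Payload 5.6 kg.
Tool frame: the origin (TCP) lies on the front face of the gripper's body, between the roots of the fingers; the fingertips stand 88 mm ahead of it and the grasp point (between the pads) lies 69 mm ahead of it; z points along the fingers, y is the line along which they close (so a half turn about z gives the same grasp; the last joint's range is limited). The gripper opens to 92 mm and grips with 3 to 60 N. Pads are 20 mm wide; open, the fingers measure 128 mm over their backs; the gripper's body (75 mm by 189 mm) begins 69 mm behind the grasp point.
Start: joints at [-1.319, 0.468, -0.012, 1.603, 0.006, 1.071, -0.056], TCP at [0.189, 0.622, 0.303] pointing down, gripper open.
Joint ranges: [-2.53, 2.53], [-0.31, 2.02], [-1.57, 1.55], [0.28, 2.44], [-1.29, 4.43], [0.15, 1.84], [-2.92, 2.92]. Speed limits (rad/s): [2.57, 2.57, 3.14, 3.14, 3.14, 3.14, 3.14].

## Interface

Orientations are given as a unit quaternion [x, y, z, w].
In Python, from bench import env gives the robot as it stands.
- The arm moves only by the shell command python3 -m crank 'ROWS' [OPENING] [FORCE]. ROWS is JSON, a list of rows, each a list of 6 numbers: the shift along the tool's x, y, z in cm, then the turn, a rotation vector about the tool's x, y, z in rad. In form: [[tx, ty, tz, wx, wy, wz], ...]. A call has 1 to 5 rows; each row shifts and turns the commanded pose from where the row before left it, along the tool's axes as they then stand; what a row does not reach is not made up. A row lasts 1/8 s, in which the tool goes at most 62.5 mm and 10.7 degrees, less where a joint would pass 70% of its speed; a pose out of reach is approached as far as the arm can. A call with a gripper value outside its range is refused whole. OPENING is the closure, from 0 (fully open) to 1 (shut), set as the call begins (- or left out, the last holds). The fingers move at their own pace and stop on an object; FORCE is the grip in N (left out, the last holds). Time passes only in rows, so rows that do not move let the fingers close. It gives the time, the measured TCP pose, the force, the opening and the grip force at its end, in the units of the state.
- env.get_state(): the state, without advancing time (a new reading comes with each control period).
- env.snapshot(name): name is "scene" or "top" or "wrist"; returns (picture, depth): 480x640x3 uint8, red, green, blue; 480x640 float32, m along the optical axis (not along the pixel's ray), 0 where there is no reading.
- env.camera_model(name): a dict with "mtx" (3x3 intrinsics, pixels), "R" (3x3) and "t" (3): a world point X has camera coordinates R X + t; the wrist camera has in their place "mount" (4x4, takes a point from camera to tool coordinates, whose origin is the TCP and whose axes are the flange's). Camera axes: x right, y down, z forward; pixel columns grow to the right and rows downward; lengths in m; the calibration is good to about 2 mm. A picture is of the moment at which its call begins: read the wrist's pose just before it. camera_model takes no time and is no camera call.
- env.finish_job(): hands the job in; it is judged then, once.
The state is a dict: "time": time; "q": joint angles; "joint_vel": joint speeds; "tau": joint torques, N m; "position": TCP position; "ee_rot": TCP orientation; "contact_force": force on the tool from outside, world axes, zero at the start; "torque": the same for the moment, N m; "width": opening from 0.0 (shut) to 1.0 (fully open); "grasp_force": force on a finger pad.
Only numpy, scipy, OpenCV 4.12 (cv2) and the standard library are available. Lean on these libraries where they do the work, as an engineer would, in place of code of your own. Each camera call takes 0.05 s, during which the arm holds its last target. There are 200 camera calls.

## Working session

There is one attempt and no reset: what is moved stays moved. The work goes in short steps, Python scripts to look and compute and a shell command to move; the robot and the scene stay as the last step left them, time stands still between calls to the robot, and variables do not carry over. Pictures are saved under pics/ and viewed, at most 10 in all, crops included, and the job is handed in when it is done.

```bash
mkdir -p pics; ls
cat > h.py <<'E'
import numpy as np, cv2
from bench import env
def save(n,f):
    p,d=env.snapshot(n); cv2.imwrite(f'pics/{f}.png',p[:,:,::-1]); np.save(f'pics/{f}.npy',d); return p,d
def ray(n,uv,z):
    c=env.camera_model(n); uv=np.atleast_2d(uv).astype(float)
    d=np.c_[uv,np.ones(len(uv))]@np.linalg.inv(c["mtx"]).T@c["R"]; o=-c["R"].T@c["t"]
    return o+d*((z-o[2])/d[:,2])[:,None]
E
python3 - <<'E'
from h import *
save("top","top0"); save("scene","scene0")
s=env.get_state(); print(s)
c=env.camera_model("top"); print(c)
E
```

```text
pics
{'time': 0.1, 'q': array([-1.31905998,  0.46829183, -0.01158469,  1.60349687,  0.00599415,
        1.0713956 , -0.05632154]), 'joint_vel': array([ 7.09689689e-04, -1.61794611e-03, -1.22521892e-03, -2.99135507e-03,
       -1.24780476e-04, -9.10270712e-04, -2.38751135e-06]), 'tau': array([ 1.15934534e-03, -5.21652281e+01, -1.22534789e-02, -2.44368464e+01,
       -5.68066968e-02,  1.40936376e-02,  5.97210260e-05]), 'position': array([0.18877264, 0.62159795, 0.30184806]), 'ee_rot': array([ 1.46887314e-01,  9.89152926e-01, -7.76653410e-04, -5.64892900e-05]), 'contact_force': array([-0.03776489,  1.16636196, -0.09374207]), 'torque': array([-0.01253754, -0.02153689, -0.06492039]), 'grasp_force': 0.0, 'width': 0.9977380786761688}
{'mtx': array([[520.88656154,   0.        , 324.69381656],
       [  0.        , 520.88656154, 233.58365664],
       [  0.        ,   0.        ,   1.        ]]), 'R': array([[ 0.02749049, -0.99953098, -0.01349417],
       [-0.99736155, -0.0265185 , -0.06757741],
       [ 0.06718786,  0.0153163 , -0.99762278]]), 't': array([-0.07854823,  0.54248409,  1.13394064])}
```

View pics/top0.png

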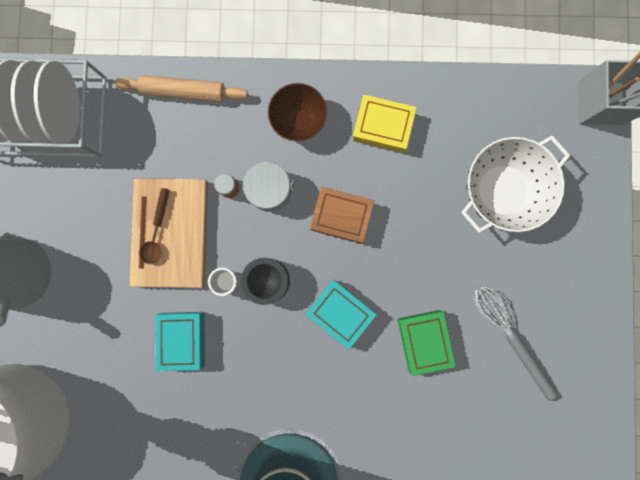

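View pics/scene0.png

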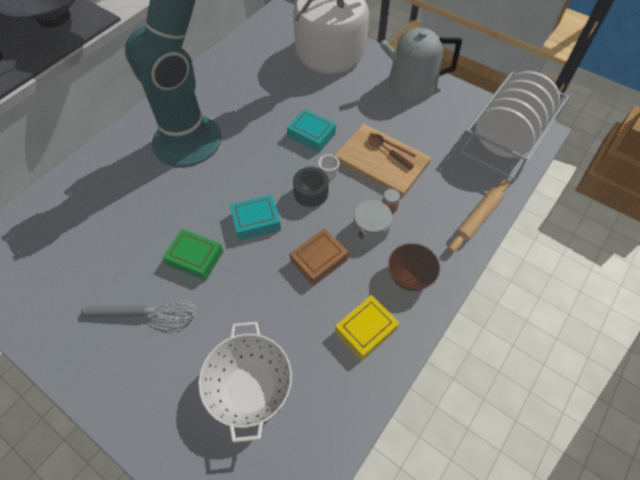

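The top view shows the brown box at pixel (342,215) and the board at (170,233). The canister is at (267,186) and the mortar at (265,281), so the push runs roughly toward world +y.

```bash
cat > m.py <<'E'
from h import *
def rect(p,win,cond,z):
    x0,y0,x1,y1=win; hsv=cv2.cvtColor(p,cv2.COLOR_RGB2HSV)
    m=np.zeros(p.shape[:2],np.uint8); m[y0:y1,x0:x1]=(cond(hsv)[y0:y1,x0:x1])*255
    cs,_=cv2.findContours(m,cv2.RETR_EXTERNAL,cv2.CHAIN_APPROX_NONE); c=max(cs,key=cv2.contourArea)[:,0]
    return ray("top",c,z)
def meas(p,d,win=(300,165,395,260)):
    # box top by points (depth) at height .045
    c=env.camera_model("top"); v,u=np.mgrid[:480,:640]
    P=np.stack([(u-c["mtx"][0,2])*d/c["mtx"][0,0],(v-c["mtx"][1,2])*d/c["mtx"][1,1],d],-1)
    return (P-c["t"])@c["R"]
def rr(X):
    r=cv2.minAreaRect((X[:,:2]*1000).astype(np.float32)); b=cv2.boxPoints(r); return r,b
E
python3 - <<'E'
from m import *
p=cv2.imread('pics/top0.png')[:,:,::-1].copy(); d=np.load('pics/top0.npy'); W=meas(p,d)
def topmask(win,lo,hi):
    x0,y0,x1,y1=win; m=np.zeros(d.shape,np.uint8); z=W[...,2]
    m[y0:y1,x0:x1]=((z>lo)&(z<hi)&(d>0))[y0:y1,x0:x1]*255
    m=cv2.morphologyEx(m,cv2.MORPH_OPEN,np.ones((3,3)))
    c,_=cv2.findContours(m,0,1); return max(c,key=cv2.contourArea)[:,0]
def grp(n,win,lo,hi,z,circ=False):
    c=topmask(win,lo,hi); X=ray("top",c,z)
    zz=W[...,2][c[:,1].min()+4:c[:,1].max()-4,c[:,0].min()+4:c[:,0].max()-4]
    if circ: print(n,cv2.minEnclosingCircle((X[:,:2]*1000).astype(np.float32)),np.median(zz))
    else: r,b=rr(X); print(n,r,b.round().tolist(),np.median(zz))
grp('box',(300,165,395,260),.03,.06,.045)
grp('board',(115,165,213,300),.02,.036,.028)
grp('can',(240,155,297,215),.06,.08,.07,1)
grp('mortar',(238,250,294,312),.055,.08,.066,1)
grp('cup',(205,262,238,298),.04,.06,.052,1)
grp('jar',(212,172,241,200),.05,.07,.06,1)
grp('turq',(300,275,380,352),.03,.06,.045)
grp('yellow',(345,88,425,160),.03,.06,.045)
grp('bowl',(260,75,335,145),.05,.08,.062,1)
h=lambda s:0
hsv=cv2.cvtColor(p,cv2.COLOR_RGB2HSV)
print(hsv[200,345],hsv[200,140],hsv[215,370],hsv[215,395])
X=rect(p,(300,165,395,260),lambda h:(h[...,1]>100)&((h[...,0]<20)|(h[...,0]>170)),.045); print('boxcol',rr(X))
X=rect(p,(115,165,213,300),lambda h:(h[...,1]>60)&(h[...,0]<30),.028); print('boardcol',rr(X))
E
```

```text
box ((585.04248046875, -99.61185455322266), (119.80803680419922, 96.94563293457031), 76.7242202758789) [[524.0, -147.0], [618.0, -169.0], [646.0, -52.0], [552.0, -30.0]] 0.04577627316587172
board ((537.5820922851562, 281.08563232421875), (239.41928100585938, 161.23269653320312), 0.6257845759391785) [[417.0, 360.0], [419.0, 199.0], [658.0, 202.0], [656.0, 363.0]] 0.028971356879165466
can ((641.8309326171875, 61.37074661254883), 51.843475341796875) 0.0704031122007469
mortar ((438.4488220214844, 61.26140213012695), 50.087921142578125) 0.04559145368326208
cup ((431.3214111328125, 160.77828979492188), 28.073413848876953) 0.028314921617385354
jar ((643.0838623046875, 154.58726501464844), 22.37394142150879) 0.060234459415996665
turq ((371.5110168457031, -102.88285064697266), (120.1943130493164, 96.2058334350586), 52.744781494140625) [[297.0, -122.0], [373.0, -180.0], [446.0, -84.0], [370.0, -26.0]] 0.04473731492494215
yellow ((790.5260620117188, -187.56919860839844), (119.66114807128906, 99.6298828125), 77.45551300048828) [[729.0, -235.0], [826.0, -257.0], [852.0, -140.0], [755.0, -118.0]] 0.045768539759060325
bowl ((804.3943481445312, 3.450464963912964), 64.27645874023438) 0.025794889079284598
[ 12 127 165] [ 15 105 211] [ 12 108 135] [103  11 159]
boxcol (((584.435791015625, -99.57760620117188), (119.38233184814453, 95.8868179321289), 76.56216430664062), array([[ 523.9333  , -146.49301 ],
       [ 617.195   , -168.77617 ],
       [ 644.9383  ,  -52.6622  ],
       [ 551.6766  ,  -30.379044]], dtype=float32))
boardcol (((537.0321044921875, 279.3465270996094), (239.9534454345703, 164.22427368164062), 0.5209441184997559), array([[416.31375, 360.3644 ],
       [417.80692, 196.14696],
       [657.7505 , 198.32864],
       [656.2573 , 362.54608]], dtype=float32))
```

```bash
cat >> h.py <<'E'
from scipy.spatial.transform import Rotation as R
def go(x,y,z,yaw):
    "tool-axis shift (cm) and wz to reach TCP x,y,z with tool y at world angle yaw (deg)"
    s=env.get_state(); M=R.from_quat(s["ee_rot"]).as_matrix()
    T=np.c_[[np.sin(np.radians(yaw)),-np.cos(np.radians(yaw)),0],[np.cos(np.radians(yaw)),np.sin(np.radians(yaw)),0],[0,0,-1]]
    print('shift cm',(M.T@(np.array([x,y,z])-s["position"])*100).round(2),'turn',R.from_matrix(M.T@T).as_rotvec().round(4))
E
python3 - <<'E'
from m import *
p=cv2.imread('pics/top0.png')[:,:,::-1].copy(); d=np.load('pics/top0.npy'); W=meas(p,d)
a=np.array([.189,.622]);b=np.array([.68,-.105])
for n,win in (('kettle',(0,230,60,310)),('pot',(0,350,70,480))):
    w=W[win[1]:win[3],win[0]:win[2]].reshape(-1,3); k=w[w[:,2]>.05]; print(n,k.min(0),k.max(0))
go(.68,-.105,.25,90.5)
E
```

```text
kettle [ 0.36433005 -0.0814933   0.05003247] [0.51858443 0.63093643 1.16684474]
pot [ 0.01802357 -0.0814933   0.05007579] [0.46702505 0.61455123 1.16684474]Traceback (most recent call last):
  File "<stdin>", line 6, in <module>
  File "h.py", line 14, in go
    print('shift cm',(M.T@(np.array([x,y,z])-s["position"])*100).round(2),'turn',R.from_matrix(M.T@T).as_rotvec().round(4))
                                                                                 ~~~~~~~~~~~~~^^^^^^^
  File "scipy/spatial/transform/_rotation.pyx", line 1143, in scipy.spatial.transform._rotation.Rotation.from_matrix
ValueError: Non-positive determinant (left-handed or null coordinate frame) in rotation matrix 0: [[-9.54275966e-01  2.98927025e-01  1.16407973e-04]
 [ 2.98926839e-01  9.54274768e-01  1.55305311e-03]
 [-3.53164353e-04 -1.51683872e-03  9.99998787e-01]].
```

```bash
sed -i 's/\[np.sin(np.radians(yaw)),-np.cos(np.radians(yaw)),0\]/[-np.sin(np.radians(yaw)),np.cos(np.radians(yaw)),0]/' h.py
python3 - <<'E'
from m import *
d=np.load('pics/top0.npy'); W=meas(0,d)
for n,win in (('kettle',(0,230,60,310)),('pot',(0,350,70,480))):
    w=W[win[1]:win[3],win[0]:win[2]][d[win[1]:win[3],win[0]:win[2]]>0]; k=w[w[:,2]>.08]; print(n,k.min(0),k.max(0))
go(.68,-.105,.25,90.5)
E
```

```text
kettle [0.37014634 0.55109767 0.08002447] [0.51478555 0.61609348 0.16437571]
pot [0.0244032  0.47185445 0.08000394] [0.24497414 0.59684952 0.20341646]
shift cm [-68.12 -55.24   5.28] turn [-1.600e-03 -1.000e-04 -3.036e-01]
```

```bash
python3 -m crank '[[0,0,-5,0,0,0],[-4.5,-3.7,0,0,0,0],[-4.5,-3.7,0,0,0,0],[-4.5,-3.7,0,0,0,0],[-4.5,-3.7,0,0,0,0]]' 0.25 && python3 -m crank '[[-4.5,-3.7,0,0,0,0],[-4.5,-3.7,0,0,0,0],[-4.5,-3.7,0,0,0,0],[-4.5,-3.7,0,0,0,0],[-4.5,-3.7,0,0,0,0]]' && python3 -m crank '[[-4.5,-3.7,0,0,0,0],[-4.5,-3.7,0,0,0,0],[-4.5,-3.7,0,0,0,0],[-4.5,-3.7,0,0,0,0],[-4.5,-3.7,0,0,0,0]]' && python3 -m crank '[[0,0,5,0,0,-0.15],[0,0,4,0,0,-0.15],[0,0,0,0,0,0]]'; python3 -c "
from h import *
go(.68,-.105,.101,90.5)"
```

```text
time: 0.72
position: [0.3189, 0.4261, 0.3524]
ee_rot: [0.147, 0.989, -0.0, -0.0]
contact_force: [0.7, 0.0, -0.2]
width: 0.748
grasp_force: 0.0
time: 1.35
position: [0.4802, 0.1839, 0.3526]
ee_rot: [0.147, 0.989, 0.0, -0.0]
contact_force: [0.8, 1.0, -0.0]
width: 0.747
grasp_force: 0.0
time: 1.98
position: [0.6419, -0.0581, 0.3523]
ee_rot: [0.147, 0.989, 0.0, -0.0]
contact_force: [1.0, 1.6, 0.1]
width: 0.748
grasp_force: 0.0
time: 2.35
position: [0.6393, -0.0567, 0.2592]
ee_rot: [-0.002, 1.0, 0.0, -0.004]
contact_force: [0.6, -0.5, 0.0]
width: 0.75
grasp_force: 0.0
shift cm [-4.18 -4.85 15.79] turn [ 0.0004 -0.0075 -0.0055]
```

```bash
python3 -m crank '[[-4.2,-4.85,0,0,-0.0075,0],[0,0,0,0,0,0],[0,0,5,0,0,0],[0,0,5,0,0,0],[0,0,4.8,0,0,0]]'; python3 -m crank '[[0,0,1,0,0,0],[0,0,0,0,0,0]]'; python3 -c "
from h import *
go(.68,-.105,.101,90.5)
go(.599,-.105,.101,90.5)
save('top','top1'); s=env.get_state();print(s['position']);save('wrist','wr1'); print(env.camera_model('wrist'))"
```

```text
time: 2.98
position: [0.6845, -0.1029, 0.1155]
ee_rot: [-0.002, 1.0, 0.0, 0.005]
contact_force: [0.4, 0.0, -0.0]
width: 0.75
grasp_force: 0.0
time: 3.22
position: [0.6844, -0.1036, 0.1062]
ee_rot: [-0.002, 1.0, -0.0, 0.005]
contact_force: [1.6, 0.0, 0.1]
width: 0.752
grasp_force: 0.0
shift cm [ 0.44 -0.14  0.52] turn [-0.0002  0.009  -0.0041]
shift cm [ 8.54 -0.1   0.44] turn [-0.0002  0.009  -0.0041]
[ 0.68495808 -0.10381977  0.10721076]
{'mtx': array([[367.01807936,   0.        , 314.91678155],
       [  0.        , 367.01807936, 234.33017013],
       [  0.        ,   0.        ,   1.        ]]), 'mount': array([[-1.61960422e-04, -9.61596332e-01, -2.74467610e-01,
         7.69469387e-02],
       [ 9.99999926e-01, -5.99565215e-05, -3.80031870e-04,
         5.14766839e-04],
       [ 3.48981129e-04, -2.74467651e-01,  9.61596270e-01,
        -8.23352202e-02],
       [ 0.00000000e+00,  0.00000000e+00,  0.00000000e+00,
         1.00000000e+00]])}
```

View pics/wr1.png

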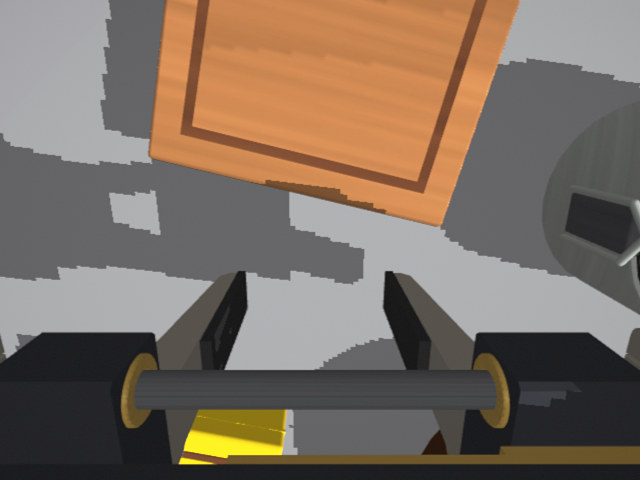

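The wrist view shows the brown box's near side, with its closest corner at (440,225). Both fingers stand clear of it and outside the side to be pushed.

```bash
python3 -m crank '[[1.5,0,0.4,0,0.009,0],[1.2,0,0,0,0,0],[1,0,0,0,0,0],[1,0,0,0,0,0],[1,0,0,0,0,0]]'; python3 -m crank '[[0.8,0,0,0,0,0],[0.7,0,0,0,0,0],[0.6,0,0,0,0,0],[0.5,0,0,0,0,0],[0,0,0,0,0,0]]'
cat > b.py <<'E'
from m import *
def box(f,win):
    p,d=save("top",f)
    X=rect(p,win,lambda h:(h[...,1]>90)&((h[...,0]<20)|(h[...,0]>170)),.045); r,b=rr(X); print(r,b.round(1).tolist())
    s=env.get_state();print(s["position"],s["contact_force"],s["q"][6])
E
python3 -c "
from b import *
box('top2',(270,165,395,275))
go(.599,-.105,.101,90.5)"
```

```text
time: 3.95
position: [0.6268, -0.1037, 0.1013]
ee_rot: [-0.003, 1.0, 0.0, 0.0]
contact_force: [2.7, 1.4, 2.0]
width: 0.748
grasp_force: 1.6
time: 4.58
position: [0.6003, -0.1046, 0.1009]
ee_rot: [-0.003, 1.0, -0.0, -0.001]
contact_force: [3.6, -0.8, 2.2]
width: 0.75
grasp_force: 1.7
((534.2146606445312, -146.07339477539062), (80.1343002319336, 49.416133880615234), 1.2093271017074585) [[493.6000061035156, -122.19999694824219], [494.70001220703125, -171.60000610351562], [574.7999877929688, -169.89999389648438], [573.7999877929688, -120.5]]
[ 0.60029841 -0.10460061  0.10069415] [ 3.59986082 -1.24833828  2.71604096] 1.9178530408226695
shift cm [ 0.13 -0.04 -0.03] turn [-0.0003 -0.0019 -0.0038]
```

View pics/top2.png

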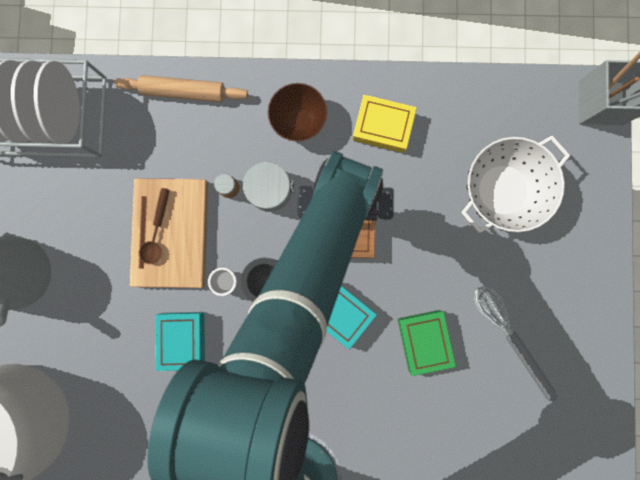

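The arm hides most of the box in this view, but its exposed corner at about (495,-172) mm is where it should be. Next I back off, lift and turn to the box's end.

```bash
python3 -m crank '[[-1.5,0,0,0,0,0],[-2,0,-2,0,0,0],[0,0,-5,0,0,0],[0,0,-5,0,0,0],[4.5,-5,0,0,0,0.17]]'; python3 -m crank '[[0,0,0,0,0,0.175],[0,0,0,0,0,0.175],[0,0,0,0,0,0.175],[0,0,0,0,0,0.175],[0,0,0,0,0,0.175]]' 0.5; python3 -m crank '[[0,0,0,0,0,0.175],[0,0,0,0,0,0.175],[0,0,0,0,0,0.175],[0,0,0,0,0,0],[0,0,0,0,0,0]]'
cat >> b.py <<'E'
def wr(f):
    "wrist pic: world contour of brown region at z=.045"
    s=env.get_state(); p,d=save("wrist",f); c=env.camera_model("wrist"); T=np.eye(4); T[:3,:3]=R.from_quat(s["ee_rot"]).as_matrix(); T[:3,3]=s["position"]
    T=T@c["mount"]; v,u=np.mgrid[:480,:640]
    h=cv2.cvtColor(p,cv2.COLOR_RGB2HSV)
    D=np.stack([(u-c["mtx"][0,2])/c["mtx"][0,0],(v-c["mtx"][1,2])/c["mtx"][1,1],np.ones(u.shape)],-1)@T[:3,:3].T
    X=T[:3,3]+D*((.045-T[2,3])/D[...,2])[...,None]; Z=(T[:3,3]+D*d[...,None])[...,2]
    m=((h[...,1]>90)&((h[...,0]<20)|(h[...,0]>170))&(abs(Z-.045)<.006)&(d>0)).astype(np.uint8)*255
    m=cv2.morphologyEx(m,cv2.MORPH_OPEN,np.ones((5,5)))
    cs,_=cv2.findContours(m,0,1); k=max(cs,key=cv2.contourArea)[:,0]
    pts=X[k[:,1],k[:,0]]; r,b=rr(pts); print('pix',k.min(0),k.max(0),'wrist',r,b.round(1).tolist()); return X,Z,m
E
python3 -c "
from b import *
box('top3',(270,165,395,275)); wr('wr3'); save('scene','scene3'); go(.541,-.205,.2,0.5)"
```

```text
time: 5.25
position: [0.5966, -0.1472, 0.2231]
ee_rot: [0.08, 0.997, 0.001, 0.001]
contact_force: [0.3, -1.4, -1.9]
width: 0.75
grasp_force: 0.0
time: 5.88
position: [0.592, -0.1504, 0.2191]
ee_rot: [0.5, 0.866, -0.001, -0.004]
contact_force: [0.1, 0.3, 0.4]
width: 0.499
grasp_force: 0.0
time: 6.5
position: [0.5933, -0.1505, 0.2199]
ee_rot: [0.704, 0.71, -0.001, -0.002]
contact_force: [-0.0, 0.9, -0.5]
width: 0.501
grasp_force: 0.0
((500.18585205078125, -166.13526916503906), (10.793830871582031, 10.741849899291992), 1.2464609146118164) [[494.70001220703125, -160.89999389648438], [494.8999938964844, -171.60000610351562], [505.70001220703125, -171.39999389648438], [505.5, -160.60000610351562]]
[ 0.59353041 -0.15058571  0.22017333] [0.87450855 0.03705923 0.71936096] 0.5980855624939839
pix [168  96] [310 265] wrist ((542.5950927734375, -111.12873840332031), (94.26142883300781, 118.82877349853516), 0.305126816034317) [[495.1000061035156, -52.0], [495.79998779296875, -170.8000030517578], [590.0, -170.3000030517578], [589.4000244140625, -51.5]]
shift cm [-5.39 -5.32  2.06] turn [-0.0021 -0.0005 -0.0017]
```

View pics/wr3.png

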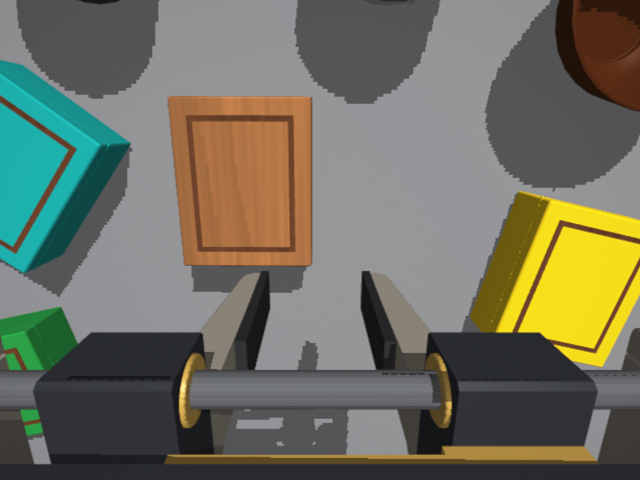

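The wrist view shows the box square to the gap, spanning pixels (168..310, 96..265). That puts its centre at (542.6, -111) mm and its yaw near 0.3°, so I go behind its end and push.

```bash
python3 -m crank '[[-5,-5.2,0,-0.002,0,-0.002],[0,0,3,0,0,0],[0,0,4.5,0,0,0],[0,0,4.4,0,0,0],[0,0,0,0,0,0]]'; python3 -c "
from h import *
s=env.get_state();print(s['position'],s['contact_force']);go(.542,-.181,.101,0.5)"
```

```text
time: 7.28
position: [0.5474, -0.1937, 0.0993]
ee_rot: [0.704, 0.71, -0.001, -0.003]
contact_force: [0.2, 0.5, 0.7]
width: 0.501
grasp_force: 0.0
[ 0.54739954 -0.19374865  0.09925082] [0.23643001 0.53674292 0.69715516]
shift cm [ 1.28 -0.53 -0.17] turn [-0.0056 -0.0019 -0.0005]
```

```bash
python3 -m crank '[[0,-0.5,-0.1,-0.005,0,0],[0.8,0,0,0,0,0],[0.8,0,0,0,0,0],[1,0,0,0,0,0],[1,0,0,0,0,0]]';python3 -m crank '[[1,0,0,0,0,0],[1,0,0,0,0,0],[0.7,0,0,0,0,0],[0,0,0,0,0,0]]'; python3 -c "
from b import *
go(.541,.07,.101,0.5);X,Z,m=wr('wr4')
box('top4',(200,165,395,275))"
```

```text
time: 7.9
position: [0.5453, -0.16, 0.1045]
ee_rot: [0.705, 0.71, 0.002, 0.005]
contact_force: [-0.8, -6.6, 5.5]
width: 0.499
grasp_force: 3.1
time: 8.4
position: [0.545, -0.1314, 0.1039]
ee_rot: [0.704, 0.71, 0.003, 0.003]
contact_force: [1.4, -3.4, 2.6]
width: 0.502
grasp_force: 1.7
shift cm [20.14 -0.24  0.26] turn [ 0.0086  0.0013 -0.0003]
pix [167   0] [445 295] wrist ((542.5191650390625, -65.90057373046875), (94.58297729492188, 108.936767578125), 0.4626162350177765) [[494.79998779296875, -11.800000190734863], [495.70001220703125, -120.69999694824219], [590.2000122070312, -120.0], [589.4000244140625, -11.100000381469727]]
((550.13134765625, -38.27447509765625), (71.61141967773438, 77.3597412109375), 89.18949127197266) [[510.8999938964844, -73.5], [588.2999877929688, -74.5999984741211], [589.2999877929688, -3.0], [512.0, -1.899999976158142]]
[ 0.54471407 -0.13146416  0.1034354 ] [ 1.88009438 -4.14761255  1.48932445] 0.7160074883419566
```

View pics/wr4.png

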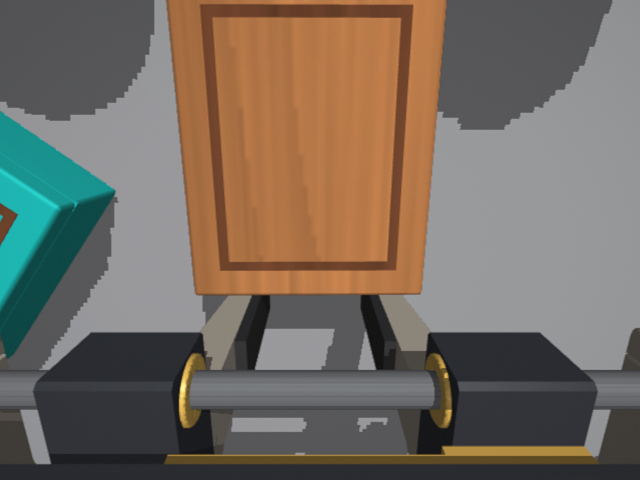

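The wrist view shows the box spanning columns 167–445, square to the push and with both fingertips on its end. I keep pushing straight and watch the forces.

```bash
python3 -m crank '[[1,0,0.1,0.004,0,0],[1.2,0,0,0,0,0],[1.2,0,0,0,0,0],[1.2,0,0,0,0,0],[1.2,0,0,0,0,0]]';python3 -m crank '[[1.2,0,0,0,0,0],[1.2,0,0,0,0,0],[0.8,0,0,0,0,0],[0,0,0,0,0,0]]'; python3 -c "
from b import *
go(.541,.07,.101,0.5)
box('top5',(200,165,395,275)); X,Z,m=wr('wr5')"
```

```text
time: 9.12
position: [0.5436, -0.0746, 0.1023]
ee_rot: [0.705, 0.709, 0.0, 0.002]
contact_force: [-0.1, -6.2, 5.6]
width: 0.502
grasp_force: 3.1
time: 9.62
position: [0.5431, -0.0409, 0.1017]
ee_rot: [0.704, 0.71, 0.001, 0.0]
contact_force: [1.2, -1.7, 1.8]
width: 0.5
grasp_force: 0.9
shift cm [11.09 -0.12  0.08] turn [ 0.0012 -0.0004 -0.0003]
((550.5543212890625, 199.82505798339844), (204.55108642578125, 13.122964859008789), 2.5053555965423584) [[448.1000061035156, 201.89999389648438], [448.70001220703125, 188.8000030517578], [653.0, 197.6999969482422], [652.4000244140625, 210.89999389648438]]
[ 0.54303412 -0.04092411  0.1016492 ] [ 0.07894481 -0.31602755  0.81386199] 0.5648512070331786
pix [166   0] [449 297] wrist ((540.61474609375, 24.368961334228516), (94.8881607055664, 108.14450073242188), 0.4895048141479492) [[492.70001220703125, 78.0], [493.6000061035156, -30.100000381469727], [588.5, -29.299999237060547], [587.5999755859375, 78.80000305175781]]
```

View pics/wr5.png

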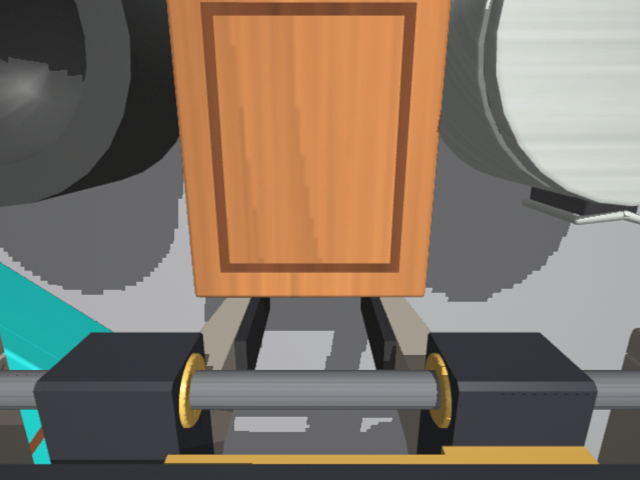

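View pics/top5.png

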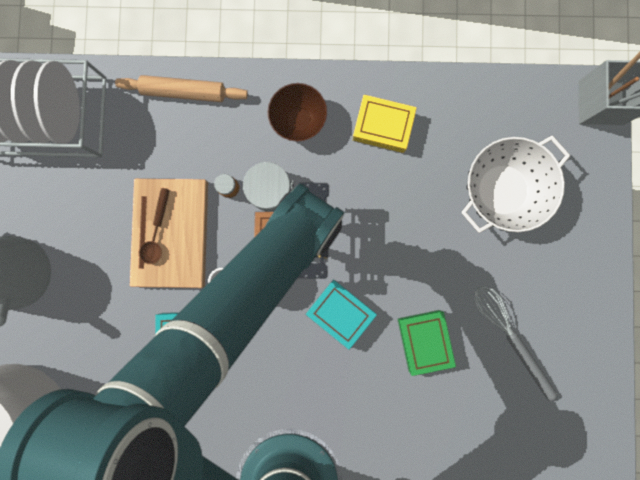

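The box is between the pots and centred, with its front near y = 0.09 m and nothing touched at the sides. On toward the board.

```bash
python3 -m crank '[[1,0,0,0,0,0],[1.2,0,0,0,0,0],[1.2,0,0,0,0,0],[1.2,0,0,0,0,0],[1.2,-0.05,0,0,0,0]]';python3 -m crank '[[1.2,-0.05,0,0,0,0],[1.2,-0.05,0,0,0,0],[0.8,0,0,0,0,0],[0.5,0,0,0,0,0],[0,0,0,0,0,0]]'; python3 -c "
from b import *
go(.541,.07,.101,0.5); wr('wr6')"
```

```text
time: 10.35
position: [0.542, 0.018, 0.1016]
ee_rot: [0.704, 0.71, 0.001, 0.0]
contact_force: [0.4, -1.8, -0.2]
width: 0.496
grasp_force: 1.1
time: 10.98
position: [0.541, 0.0544, 0.1018]
ee_rot: [0.704, 0.71, 0.001, 0.0]
contact_force: [-0.1, -0.3, 0.0]
width: 0.501
grasp_force: 0.0
shift cm [1.56 0.01 0.08] turn [ 0.0015 -0.0007 -0.0002]
pix [166   0] [449 295] wrist ((538.4686889648438, 120.07894134521484), (94.8606948852539, 107.47013854980469), 0.4805225431919098) [[490.6000061035156, 173.39999389648438], [491.5, 65.9000015258789], [586.2999877929688, 66.69999694824219], [585.4000244140625, 174.1999969482422]]
```

```bash
python3 -m crank '[[0.6,0,0,0,0,0],[0.5,0,0,0,0,0],[0.2,0,0,0,0,0],[0.1,0,0,0,0,0],[0,0,0,0,0,0]]';python3 -m crank '[[0.15,0,0,0,0,0],[0.1,0,0,0,0,0],[0,0,0,0,0,0]]'; python3 -m crank '[[0.15,0,0,0,0,0],[0.1,0,0,0,0,0],[0,0,0,0,0,0]]'
```

```text
time: 11.65
position: [0.5411, 0.0673, 0.102]
ee_rot: [0.704, 0.71, 0.001, 0.001]
contact_force: [0.3, -3.8, 3.6]
width: 0.499
grasp_force: 2.1
time: 12.02
position: [0.541, 0.0698, 0.102]
ee_rot: [0.704, 0.71, 0.001, 0.001]
contact_force: [-0.0, -4.9, 4.1]
width: 0.501
grasp_force: 2.5
time: 12.4
position: [0.541, 0.0723, 0.102]
ee_rot: [0.704, 0.71, 0.001, 0.001]
contact_force: [-0.7, -4.6, 4.0]
width: 0.498
grasp_force: 2.5
```

Not yet in contact with the board, since the force is still plain sliding friction.

```bash
for i in 1 2; do python3 -m crank '[[0.1,0,0,0,0,0],[0.1,0,0,0,0,0],[0,0,0,0,0,0]]'; done; python3 -c "
from b import *
wr('wr7')"
```

```text
time: 12.78
position: [0.541, 0.0726, 0.102]
ee_rot: [0.705, 0.709, -0.0, 0.002]
contact_force: [-0.5, -9.0, 4.8]
width: 0.5
grasp_force: 4.5
time: 13.15
position: [0.5411, 0.0728, 0.102]
ee_rot: [0.705, 0.709, -0.001, 0.003]
contact_force: [0.9, -12.5, 4.4]
width: 0.504
grasp_force: 6.5
pix [164   0] [448 297] wrist ((538.5745849609375, 137.65345764160156), (94.87300872802734, 108.35787963867188), 0.43694910407066345) [[490.70001220703125, 191.5], [491.6000061035156, 83.0999984741211], [586.4000244140625, 83.80000305175781], [585.5999755859375, 192.1999969482422]]
```

```bash
python3 -m crank '[[0.2,0,0,0,0,0],[0.2,0,0,0,0,0],[0,0,0,0,0,0],[0,0,0,0,0,0]]'; python3 -m crank '[[-0.4,0,0,0,0,0],[-0.4,0,0,0,0,0],[-0.8,0,0,0,0,0],[-1,0,0,0,0,0],[0,0,-3,0,0,0]]'; python3 -m crank '[[0,0,-5,0,0,0],[0,0,-5,0,0,0],[-5,0,-4,0,0,0],[-5,0,0,0,0,0],[-5,0,0,0,0,0]]';  python3 -m crank '[[-5,0,0,0,0,0],[-5,0,0,0,0,0],[-5,0,0,0,0,0],[-4,0,0,0,0,0],[0,0,0,0,0,0]]'
python3 -c "
from b import *
box('top8',(209,165,300,275)); save('scene','scene8'); wr('wr8')
p=cv2.imread('pics/top8.png')[140:320,110:340]; cv2.imwrite('pics/top8c.png',cv2.resize(p,None,fx=3,fy=3))"
```

```text
time: 13.7
position: [0.5412, 0.0733, 0.102]
ee_rot: [0.706, 0.709, -0.002, 0.005]
contact_force: [0.6, -21.2, 4.2]
width: 0.5
grasp_force: 10.5
time: 14.32
position: [0.5394, 0.0538, 0.1305]
ee_rot: [0.705, 0.71, -0.001, -0.001]
contact_force: [0.1, 0.2, 0.9]
width: 0.503
grasp_force: 0.0
time: 14.95
position: [0.5418, -0.095, 0.2714]
ee_rot: [0.704, 0.71, 0.002, 0.0]
contact_force: [1.3, -0.2, -0.4]
width: 0.498
grasp_force: 0.0
time: 15.58
position: [0.5419, -0.2879, 0.2708]
ee_rot: [0.706, 0.708, -0.0, 0.001]
contact_force: [-1.1, 0.2, 0.7]
width: 0.499
grasp_force: 0.0
((537.6905517578125, 132.46368408203125), (93.32735443115234, 108.94398498535156), 1.5549064874649048) [[489.6000061035156, 185.60000610351562], [492.5, 76.69999694824219], [585.7999877929688, 79.30000305175781], [582.9000244140625, 188.1999969482422]]
[ 0.5425612  -0.28541804  0.2704848 ] [ 0.57392514  0.12032229 -0.25952991] 0.8297157167527079
pix [626  36] [633  41] wrist ((781.265869140625, -137.44517517089844), (6.113560676574707, 3.422234535217285), 0.44497331976890564) [[778.2000122070312, -135.8000030517578], [778.2000122070312, -139.1999969482422], [784.2999877929688, -139.10000610351562], [784.2999877929688, -135.6999969482422]]
```

View pics/top8c.png

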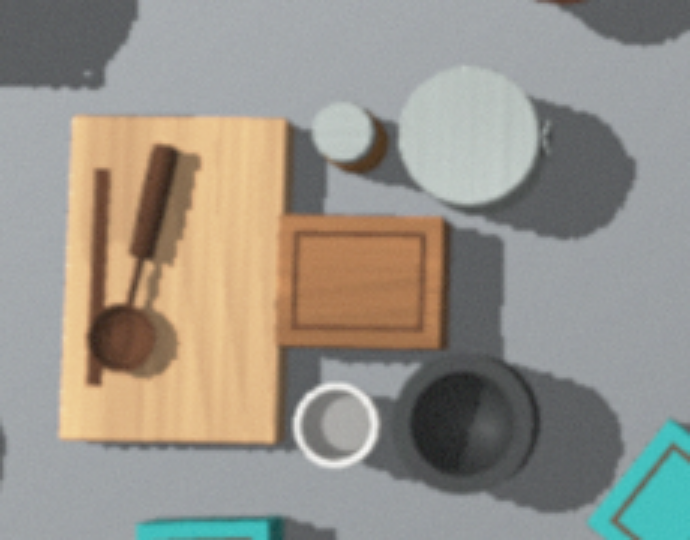

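The crop shows the box's end against the board edge at column ~280, with cup, jar and pots in place. One numeric check of squareness and the gap.

Run:
```python
from m import *
d=np.load('pics/top8.npy'); W=meas(0,d); z=W[...,2]
def g(n,win,lo,hi,zz):
    x0,y0,x1,y1=win; m=np.zeros(d.shape,np.uint8); m[y0:y1,x0:x1]=((z>lo)&(z<hi)&(d>0))[y0:y1,x0:x1]*255
    c=max(cv2.findContours(m,0,1)[0],key=cv2.contourArea)[:,0]; r,b=rr(ray("top",c,zz)); print(n,r,b.round(1).tolist())
g('box',(190,205,270,262),.037,.055,.045); g('board',(115,165,213,300),.02,.036,.028)
a=cv2.imread('pics/top0.png').astype(int);b=cv2.imread('pics/top8.png').astype(int)
for n,(x0,y0,x1,y1) in dict(cup=(205,262,238,298),jar=(212,172,241,200),yellow=(345,88,425,160),turq=(305,275,380,352),spoon=(130,185,180,275)).items(): print(n,abs(a-b)[y0:y1,x0:x1].mean().round(2))
```

```text
box ((537.6907958984375, 141.74417114257812), (95.9879379272461, 121.25432586669922), 0.45763978362083435) [[489.20001220703125, 202.0], [490.20001220703125, 80.69999694824219], [586.2000122070312, 81.5], [585.2000122070312, 202.8000030517578]]
board ((537.5330200195312, 280.7521667480469), (239.19027709960938, 162.4040069580078), 0.44754719734191895) [[417.29998779296875, 361.0], [418.6000061035156, 198.60000610351562], [657.7999877929688, 200.5], [656.5, 362.8999938964844]]
cup 2.02
jar 2.15
yellow 1.79
turq 21.63
spoon 2.03
```

```bash
python3 -c "
from h import *
print(env.finish_job())"
```

```text
the job is handed in; nothing more can be done
None
```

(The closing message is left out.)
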